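Eject the sample cassette and stand it in the tray

ROBOT

A 6-joint arm with a two-finger parallel gripper is mounted at the origin on a cart in front of the work surface, level with it; the furniture and walls round the work are solid. World frame = base frame: x ahead of the robot, y to its left, z up, the work surface at z = 0. Lengths are in m, angles in degrees, forces in N, time in s.
With the tool pointing down it reaches from about 0.35 to 1 m from the base axis. Payload 7.1 kg.
Tool frame: the origin (TCP) lies between the finger pads; the fingertips stand ahead of it and the grasp point (between the pads) is the TCP (arm.tcp_to_tips is the z of the fingertips in the tool frame, in m); z points along the fingers, y is the line along which they close (so a half turn about z gives the same grasp; the last joint's range is limited). The gripper opens to 85 mm and grips with 20 to 120 N. Pads are 22 mm wide; open, the fingers measure 114 mm over their backs; the gripper's body (76 mm by 85 mm) begins 54 mm behind the grasp point. The pads swing forward as they close: fully open they stand 13 mm farther back than shut.
Start: joints at [75.974, 24.242, 93.386, -0, 62.372, -1.089], TCP at [0.14, 0.609, 0.211] pointing down, gripper open.
Joint ranges: [-172.04, 172.04], [-51.8, 120.97], [4.93, 147.93], [-75.15, 255.16], [6.16, 154.13], [-145.62, 145.62]. Speed limits (degrees/s): [136.94, 136.94, 172.46, 180, 180, 180].

INTERFACE

Orientations are given as [roll, pitch, yaw] about the fixed x, y, z axes, in that order (R = Rz(yaw) Ry(pitch) Rx(roll)).
In Python, from cell import arm, eyes, look_for, masks_of gives the robot as it stands.
- The arm moves only by the shell command python3 -m handwheel 'ROWS'. ROWS is JSON, a list of rows, each a list of 7 numbers: the turn, a rotation vector about the tool's x, y, z in units of 6 degrees (1.0 is 6 degrees), then the shift along the tool's x, y, z in units of 40 mm (1.0 is 40 mm), then the opening, from -1 (shut) to 1 (fully open). A call has 1 to 20 rows; each row is the pose to reach, as a shift and turn from the pose commanded when the call began, along the tool's axes at that moment; what a row does not reach only later rows make up. A row lasts 1/8 s, in which the tool goes at most 62.5 mm and 10.7 degrees, less where a joint would pass 70% of its speed; a pose out of reach is approached as far as the arm can. A call with a gripper value outside its range is refused whole. The fingers move at their own pace and stop on an object; the grip force is fixed at half the most. Time passes only in rows, so rows that repeat a pose let the fingers close. It gives the time, the measured TCP pose, the force, the opening and the grip force at its end, in the units of the state.
- arm.get_obs(): the state, without advancing time (a new reading comes with each control period).
- eyes.get_image(name): name is "scene" or "top"; returns a dict with "color" (384x512x3 uint8, red, green, blue), "camera_matrix" (3x3 intrinsics, pixels), "origin" and "orientation" of the camera in the world. Camera axes: x right, y down, z forward; pixel columns grow to the right and rows downward; lengths in m; the calibration is good to about 2 mm. A picture is of the moment at which its call begins. There is no depth.
- arm.close_job(): hands the job in; it is judged then, once.
Trained networks look in a picture, given as the dict that the camera call returned (one of the last four; its "shot" number tells which), for a name from the list of things; names that differ only in an ending like _2 or _b are one class to them, and where a whole thing is asked for, a point or a joint stands for the part that bears it (a point fixed in the world has none). Each returns a list of dicts, best first, with "p" (0 to 1); they miss things now and then, are a little off and sometimes report something else, mostly with a low value. They report only what shows in the picture. A call takes as long as a camera call.
- look_for(label, picture): "extent" ([centre column, centre row, width, height] in pixels, round what is visible of it).
- masks_of(label, picture): "region" (384x512 bool, what is visible of it) and "extent" ([centre column, centre row, width, height] in pixels, round what is visible of it).
The state is a dict: "time": time; "q": joint angles; "joint_velocities": joint speeds; "joint_torque": joint torques, N m; "tool_pos": TCP position; "tcp_rot": TCP orientation; "wrist_force": force on the tool from outside, world axes, zero at the start; "moment": the same for the moment, N m; "grip_width": finger opening in m; "grasp_force": force on a finger pad.
Only numpy, scipy, OpenCV 4.12 (cv2) and the standard library are available. Lean on these libraries where they do the work, as an engineer would, in place of code of your own. Each camera call takes 0.05 s, during which the arm holds its last target. There are 200 camera calls.

TASK

Press the spring ejector on the leaning bench reader all the way in, past the click but without forcing it, and let it spring back, so that the sample cassette is pushed up out of its slot. Then take the cassette out and stand it upright on its foot in the open metal tray, and leave the other things on the bench where they are.

Things in the scene. Friction and masses are not known exactly. Their poses are not given: they have to be found in the camera images.
- reader: bench reader, fixed: a grey base 150 x 176 x 46 mm with a white leaning head on it. Origin: underside of the base, below the middle of the head's face. The head's face (94 x 160 mm, its middle 107 mm above the bench) leans 34 deg from level and looks up and towards the reader's -x (its front); +y is its left.
- slot_mouth (a point): middle of the slot's mouth in the head's face; its z axis is the outward normal of the face (the cassette comes out along it), y runs level along the face. Slot: 24 mm (x) by 46 mm (y), 61 mm deep. The cassette, fully in, stands 3 mm proud; once ejected, spring nubs in the slot's narrow ends hold it about 27 mm proud. The ejector is 75 mm from here towards -y.
- ejector (a joint): travel of the spring ejector into the face, m: 0 sprung out, 0.016 at its hard end stop. The spring takes 3 to 7 N; the click that frees the cassette adds up to about 10 N near the start. The cassette rises 1.5 times as far as the ejector is pressed; only the last millimetre carries it to the second click, where it stays.
- ejector_foot (a point): the point in the head's face where the ejector's axis passes; same axes as slot_mouth (the ejector is pressed along -z). The ejector is a steel stem with a round black cap 27 mm across and 9 mm thick. The cap is set on a thread, differently each time: its top stands 30 to 38 mm above this point while the ejector is out. How high must be felt or seen.
- cassette: the sample cassette: a grey block 22 mm (x) by 44 mm (y) by 64 mm (z, its length), 60 g, with two shallow notches on each narrow side. Origin: middle of its foot (the 22 x 44 mm end that is deep in the slot); z runs from foot to top.
- cassette_top (a point): middle of the cassette's top, 64 mm above its foot
- tray: open aluminium tray, fixed, 120 mm (x) by 140 mm (y), 24 mm high, walls 4 mm, inner floor 5 mm above the bench. Origin: middle of its underside.
- tip_box: bystander: pipette-tip box, 76 x 116 x 67 mm; origin under its middle
- vial: bystander: small screw-cap vial, 21 mm across, 49 mm high; origin under its middle
- weight: bystander: knobbed weight, 24 mm across, 38 mm high; origin under its middle
- marker: bystander: black marker pen lying down, 126 mm along y, 13 mm thick
- petri_dish: bystander: glass petri dish, 65 mm across, 16 mm high
- amber_bottle: bystander: amber bottle, 52 mm across, 118 mm high
- tape_roll: bystander: roll of tape, 68 mm across, 19 mm high

How it is judged:
By the outcome, as a careful person would: the job done as asked, in the order asked, and still so for the second after the job is handed in, with the robot touching nothing.
It also fails if it takes over 45 s, if anything falls off the work surface, if the arm or the gripper's body presses on something with over 40 N, if the wrist force passes 120 N, or if a joint passes its speed limit or range.

## Working session

There is one attempt and no reset: what is moved stays moved. The work goes in short steps, Python scripts to look and compute and a shell command to move; the robot and the scene stay as the last step left them, time stands still between calls to the robot, and variables do not carry over. Pictures are saved under pics/ and viewed, at most 10 in all, crops included, and the job is handed in when it is done.

```bash
mkdir -p pics; ls
python3 - <<'E'
from cell import arm, eyes, look_for, masks_of
import cv2, numpy as np
np.set_printoptions(precision=4,suppress=True)
for n in ["scene","top"]:
    p=eyes.get_image(n)
    cv2.imwrite(f"pics/{n}0.png",cv2.resize(p["color"][:,:,::-1],(800,600),interpolation=cv2.INTER_CUBIC))
    print(n,p["camera_matrix"],p["origin"],p["orientation"])
    for l in ["reader","cassette","ejector","tray"]:
        r=look_for(l,p)
        print(l,[(np.round(a["extent"],1),round(a["p"],2)) for a in r[:2]])
print({k:np.round(v,4) for k,v in arm.get_obs().items()}, arm.tcp_to_tips)
E
```

```text
pics
scene [[419.5138   0.     258.9016]
 [  0.     419.5138 193.4797]
 [  0.       0.       1.    ]] [ 0.0366 -0.3454  0.8646] [-140.3774   -0.4289  -56.4684]
reader [(array([261.9, 211.9,  81.3,  64.9]), 0.67)]
cassette [(array([176.8, 235.2,   9.9,  13.7]), 0.74), (array([244.1, 202.9,  17.5,   9.8]), 0.58)]
ejector [(array([278. , 197.2,  11.3,   8.7]), 0.66)]
tray [(array([142.6, 194.8,  77.4,  58.5]), 0.83)]
top [[418.2103   0.     254.942 ]
 [  0.     418.2103 188.9466]
 [  0.       0.       1.    ]] [ 0.3915 -0.0166  1.3626] [-171.0446    1.3122  -89.2583]
reader [(array([259.9, 200.9,  70.1,  69.8]), 0.75)]
cassette [(array([254.8, 209.4,  16.4,  10.8]), 0.48)]
ejector []
tray [(array([170.7, 232.2,  45.2,  40.7]), 0.74)]
{'time': np.float64(0.5), 'q': array([75.9739, 24.2427, 93.3894, -0.0006, 62.374 , -1.0876]), 'joint_velocities': array([ 0.0706, -0.0716, -0.0566,  0.0373,  0.0785,  0.0913]), 'joint_torque': array([  0.0001, -55.6894, -28.1901,  -0.0001,   0.0017,   0.    ]), 'tool_pos': array([0.1399, 0.6091, 0.2111]), 'tcp_rot': array([-179.9939,    0.0004,  167.0617]), 'wrist_force': array([-0.2179, -0.2932,  0.0663]), 'moment': array([ 0.0117, -0.0291, -0.015 ]), 'grasp_force': np.float64(0.0), 'grip_width': np.float64(0.0851)} 0.019
```

View pics/scene0.png

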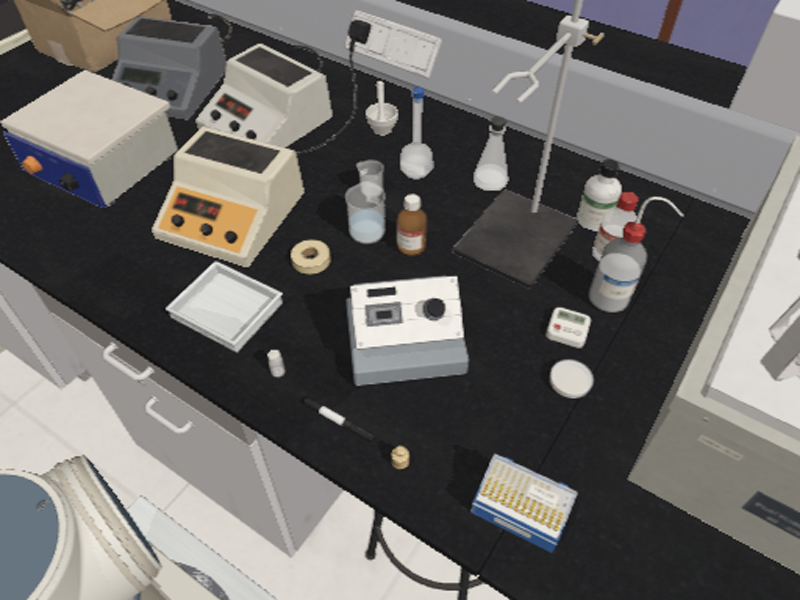

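View pics/top0.png

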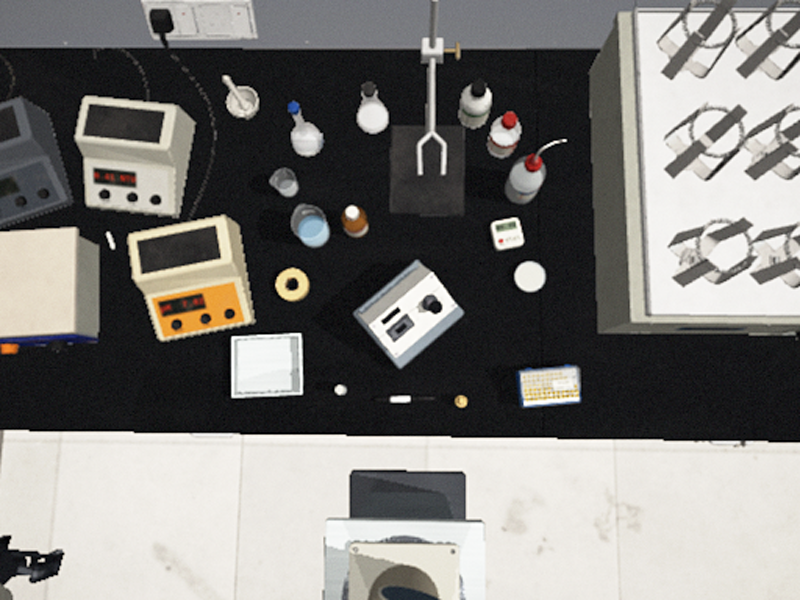

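The scene picture shows the reader at about (408,330), with the ejector at (434,308) and the slot at (383,315). The tray is at (225,305). In the top picture the reader is at (410,315) and the tray at (267,365). I'll zoom in for the corners.

Run:
```python
from cell import arm, eyes
import cv2, numpy as np
ims=[]
for n,(c,r) in [("scene",(214,168)),("top",(220,158))]:
    p=eyes.get_image(n)
    im=p["color"][r:r+90,c:c+90,::-1]
    ims.append(cv2.resize(im,(400,400),interpolation=cv2.INTER_CUBIC))
cv2.imwrite("pics/z.png",np.hstack(ims))
```

```text
(no output)
```

View pics/z.png

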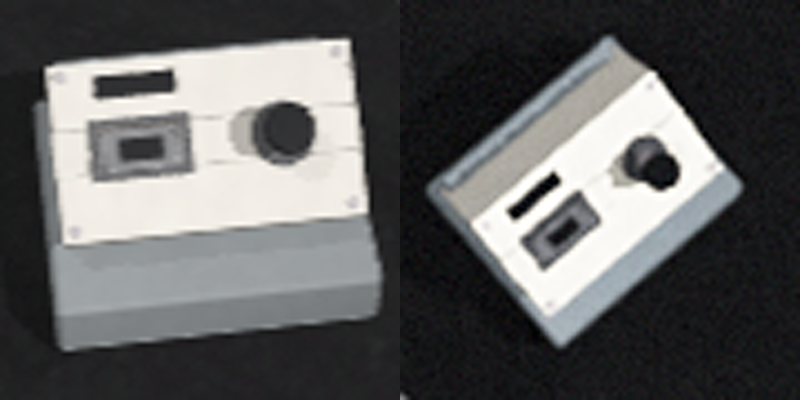

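```bash
cat > h.py <<'E'
import numpy as np, json, os
from scipy.spatial.transform import Rotation as R
from scipy.optimize import least_squares
np.set_printoptions(precision=4,suppress=True)
T=np.radians(34); N=np.array([-np.sin(T),0,np.cos(T)]); U=np.array([np.cos(T),0,np.sin(T)]); Y=np.array([0,1.,0])
def proj(p,P):
    Rc=R.from_euler('xyz',p["orientation"],degrees=True).as_matrix()
    c=(np.atleast_2d(P)-p["origin"])@Rc
    uv=c@np.array(p["camera_matrix"]).T
    return uv[:,:2]/uv[:,2:]
def world(rd,P):  # reader->world
    return R.from_euler('z',rd[2]).apply(P)+[rd[0],rd[1],0]
def delta(obs,pos,Rt,R0=None):
    """row (turn, shift) from the present pose to pos,Rt"""
    Rc=R.from_euler('xyz',obs["tcp_rot"],degrees=True)
    rv=np.degrees((Rc.inv()*Rt).as_rotvec())/6
    sh=Rc.inv().apply(np.array(pos)-obs["tool_pos"])/.04
    return np.round(np.r_[rv,sh],3)
def load(): return json.load(open('fit.json'))
def frame(f): # slot/ejector axes and tool rotation
    Rz=R.from_euler('z',f["rd"][2])
    n,u,y=Rz.apply(N),Rz.apply(U),Rz.apply(Y)
    return n,u,y,R.from_matrix(np.c_[y,u,-n])
E
python3 - <<'E'
from cell import arm, eyes, masks_of
from h import *
import cv2
S={n:eyes.get_image(n) for n in("scene","top")}
k=90/400
off=dict(scene=np.array([214,168]),top=np.array([220,158]))
px=dict(scene=[(45,67),(352,38),(368,212),(66,247),(141,147),(285,132)],
        top=[(68,218),(258,70),(325,170),(150,315),(161,230),(263,170)])
c=np.array([0,0,.107])
def model(v):
    rd=v[:3];a,b,h=v[3:6]
    P=[c+.08*Y+.047*U,c-.08*Y+.047*U,c-.08*Y-.047*U,c+.08*Y-.047*U,c+a*Y+b*U+.002*N,c+(a-.075)*Y+b*U+h*N]
    return world(rd,np.array(P))
def res(v):
    r=[]
    for i,n in enumerate(S):
        uv=np.array(px[n])*k-.5+k/2+off[n]
        r.append(proj(S[n],model(v))+v[6+2*i:8+2*i]-uv)
    return np.r_[np.ravel(r),v[6:10]/1.0]
s=least_squares(res,[.45,-.03,.7,.03,0,.034,0,0,0,0])
print(s.x,np.degrees(s.x[2])); print(s.fun[:24].reshape(2,6,2))
m=[]
tr={}
for n in S:
    q=masks_of("tray",S[n])[0]; m.append(q["region"]); print(n,q["p"],q["extent"])
# tray: fit silhouette by convex hull of projected box vs. mask rectangle
def hullmask(v,n):
    X=[[x,y,z] for x in(-.06,.06) for y in(-.07,.07) for z in(0,.024)]
    W=R.from_euler('z',v[2]).apply(X)+[v[0],v[1],0]
    h=cv2.convexHull(proj(S[n],W).astype(np.float32))
    M=np.zeros((384*4,512*4),np.uint8); cv2.fillConvexPoly(M,np.int32(h*4+2),1)
    return cv2.resize(M.astype(np.float32),(512,384),interpolation=cv2.INTER_AREA)
from scipy.optimize import minimize
f=lambda v:sum(np.abs(hullmask(v,n)-mm).sum() for n,mm in zip(S,m))
t=minimize(f,[.38,.25,0],method='Nelder-Mead',options=dict(initial_simplex=[[.38,.25,0],[.4,.25,0],[.38,.28,0],[.38,.25,.2]]))
print(t.x,t.fun,[x.sum() for x in m])
json.dump(dict(rd=list(s.x[:3]),abh=list(s.x[3:6]),tray=list(t.x)),open('fit.json','w'))
f=load(); n,u,y,Rt=frame(f); a,b,h=f["abh"]
slot=world(f["rd"],c+a*Y+b*U); ej=world(f["rd"],c+(a-.075)*Y+b*U)
f.update(slot=list(slot),ej=list(ej)); json.dump(f,open('fit.json','w'))
print("slot",slot,"ej",ej,"n",n,"u",u)
o=arm.get_obs()
print(delta(o,ej+.10*n,Rt))
E
```

```text
[ 0.5511 -0.0161  0.7075  0.0365 -0.001   0.0267 -0.083   0.2291 -0.0039
 -0.2218] 40.5347369183417
[[[ 0.5312 -0.5414]
  [-0.3822  0.0585]
  [ 0.2379  0.8134]
  [-0.5376 -0.5284]
  [-0.3969  0.2551]
  [ 0.6306 -0.2863]]

 [[ 0.885   0.6246]
  [-0.5643 -0.243 ]
  [ 0.1784 -0.5078]
  [-0.2457  0.156 ]
  [ 0.2556 -0.0059]
  [-0.5051  0.198 ]]]
scene 0.64 [143.4, 196.0, 78.9, 56.2]
top 0.8 [171.7, 231.1, 47.6, 37.2]
[0.4583 0.2895 0.0754] 220.75 [np.int64(2381), np.int64(1793)]
slot [0.5268 0.0112 0.1065] ej [ 0.5755 -0.0458  0.1065] n [-0.425  -0.3634  0.829 ] u [0.6301 0.5388 0.5592]
[ -5.471  -1.806   5.906 -13.448 -14.643   0.544]
```

```bash
python3 -m handwheel '[[0,0,0,0,0,-1.5,-1],[-5.47,-1.81,5.91,-13.03,-15.2,-1.5,-1],[-5.47,-1.81,5.91,-13.03,-15.2,-1.5,-1],[-5.47,-1.81,5.91,-13.03,-15.2,-1.5,-1],[-5.47,-1.81,5.91,-13.03,-15.2,-1.5,-1],[-5.47,-1.81,5.91,-13.03,-15.2,-1.5,-1],[-5.47,-1.81,5.91,-13.03,-15.2,-1.5,-1],[-5.47,-1.81,5.91,-13.03,-15.2,-1.5,-1],[-5.47,-1.81,5.91,-13.03,-15.2,-1.5,-1],[-5.47,-1.81,5.91,-13.03,-15.2,-1.5,-1],[-5.47,-1.81,5.91,-13.03,-15.2,-1.5,-1],[-5.47,-1.81,5.91,-13.03,-15.2,-1.5,-1],[-5.47,-1.81,5.91,-13.03,-15.2,-1.5,-1],[-5.47,-1.81,5.91,-13.03,-15.2,-0.5,-1],[-5.47,-1.81,5.91,-13.03,-15.2,-0.5,-1],[-5.47,-1.81,5.91,-13.03,-15.2,-0.5,-1],[-5.47,-1.81,5.91,-13.03,-15.2,-0.5,-1]]'
cat > st.py <<'E'
from cell import arm
from h import *
import sys
f=load(); n,u,y,Rt=frame(f); o=arm.get_obs()
P=np.array(f[sys.argv[1]]); d=np.array(o["tool_pos"])-P
print("t",round(o["time"],2),"tips above face mm",round(1e3*(d@n-.019),2),"off u,y mm",np.round(1e3*np.array([d@u,d@y]),2),"F along n",round(float(np.array(o["wrist_force"])@n),2),"F",o["wrist_force"],"w",o["grip_width"],"q",o["q"])
print("delta to tcp height",sys.argv[2],delta(o,P+float(sys.argv[2])*n,Rt))
E
python3 st.py ej 0.062
```

```text
time: 2.92
tool_pos: [0.5135, -0.1039, 0.2304]
tcp_rot: [146.0, 0.0, 130.3]
wrist_force: [-0.9, 1.4, -0.2]
grip_width: -0.0001
grasp_force: 0.0
t 2.92 tips above face mm 131.14 off u,y mm [-1.05 -3.87] F along n -0.26 F [-0.89    1.3676 -0.1668] w -9.565671823060679e-05 q [ -31.846    11.3167  118.1167   45.0336   48.7296 -102.1899]
delta to tcp height 0.062 [-0.003  0.029 -0.032  0.103  0.027  2.203]
```

```bash
python3 -m handwheel '[[0,0.03,-0.03,0.1,0.03,1.1,-1],[0,0.03,-0.03,0.1,0.03,2.0,-1],[0,0.03,-0.03,0.1,0.03,2.2,-1],[0,0.03,-0.03,0.1,0.03,2.2,-1]]'
python3 st.py ej 0.057
python3 - <<'E'
from cell import eyes
import cv2, numpy as np
ims=[]
for n,(c,r) in [("scene",(224,148)),("top",(220,158))]:
    p=eyes.get_image(n)
    ims.append(cv2.resize(p["color"][r:r+90,c:c+90,::-1],(400,400),interpolation=cv2.INTER_CUBIC))
cv2.imwrite("pics/z2.png",np.hstack(ims))
E
```

```text
time: 3.42
tool_pos: [0.5471, -0.0638, 0.1592]
tcp_rot: [146.0, -0.1, 130.8]
wrist_force: [-0.8, -0.4, -0.3]
grip_width: 0.0002
grasp_force: 0.0
t 3.42 tips above face mm 43.32 off u,y mm [1.83 4.8 ] F along n 0.22 F [-0.7909 -0.4361 -0.3284] w 0.00020946203083774555 q [ -25.3246   19.7307  119.3134   53.8971   39.3038 -108.6191]
delta to tcp height 0.057 [ 0.    -0.035  0.035 -0.12  -0.046  0.133]
```

View pics/z2.png

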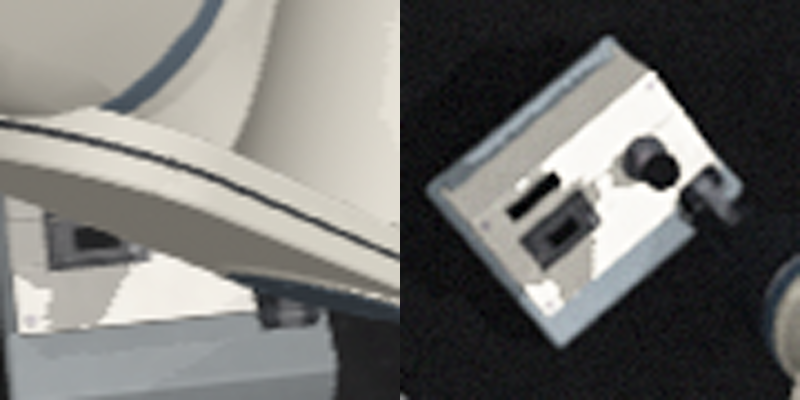

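```bash
python3 - <<'E'
from cell import eyes,arm
from h import *
f=load(); n,u,y,Rt=frame(f); o=arm.get_obs(); p=eyes.get_image("top"); q=eyes.get_image("scene")
P=np.array(o["tool_pos"])
W=np.array([P-.019*n,P,P+.054*n,P+.1*n,P+.15*n,np.array(f["ej"]),np.array(f["ej"])+.034*n])
print((proj(p,W)-[220,158])*4.444+[400,0]); print((proj(q,W)-[224,148])*4.444)
import cv2
a=cv2.convertScaleAbs(p["color"][130:280,200:350,::-1],alpha=2.5,beta=20)
cv2.imwrite("pics/z3.png",cv2.resize(a,(600,600),interpolation=cv2.INTER_CUBIC))
E
python3 st.py ej .057
```

```text
[[663.214  179.6874]
 [674.6103 188.8578]
 [708.8176 216.3841]
 [740.2797 241.7014]
 [777.203  271.4131]
 [643.8079 157.9984]
 [663.2745 173.5139]]
[[238.2315 210.0275]
 [242.8317 206.2799]
 [257.0072 194.7317]
 [270.5541 183.6957]
 [287.1133 170.2057]
 [235.8266 221.5998]
 [243.7186 215.5147]]
t 3.62 tips above face mm 44.31 off u,y mm [2.1  3.52] F along n -0.84 F [-0.1281  0.4401 -0.8816] w -2.71993998344327e-05 q [ -25.4081   19.6456  119.282    53.9194   39.2739 -108.6428]
delta to tcp height .057 [ 0.009 -0.007  0.034 -0.088 -0.053  0.158]
```

View pics/z3.png

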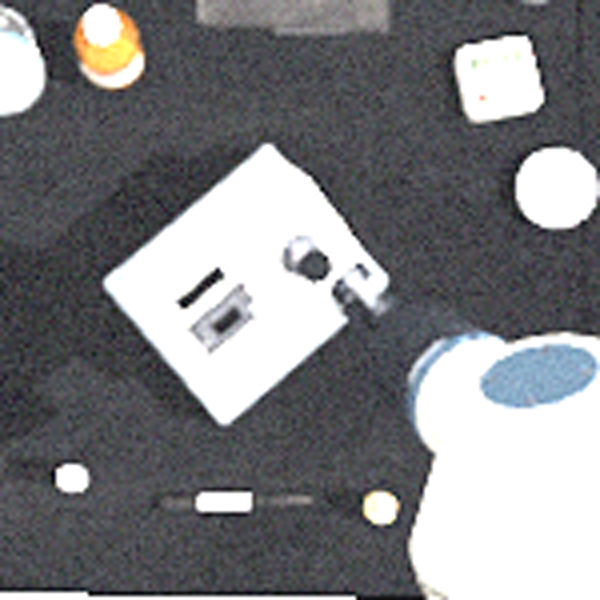

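The top view shows the black cap at (315,265), with the dark fingertips just below and right of it, close to the predicted (317,274). I'll fix the small lateral offset and go down until I feel contact.

```bash
python3 -m handwheel '[[0,0,0.03,-0.09,-0.05,0.05,-1],[0,0,0.03,-0.09,-0.05,0.1,-1],[0,0,0.03,-0.09,-0.05,0.13,-1],[0,0,0.03,-0.09,-0.05,0.13,-1]]' >/dev/null
python3 st.py ej 0.057
python3 -m handwheel '[[0,0,0,0,0,0.025,-1],[0,0,0,0,0,0.05,-1],[0,0,0,0,0,0.05,-1]]' >/dev/null
python3 st.py ej 0.055
```

```text
t 4.12 tips above face mm 37.83 off u,y mm [-0.61  0.65] F along n 0.24 F [-0.1705  0.2268  0.2984] w -0.00024134177998379118 q [ -25.4014   20.651   119.0102   54.5023   38.9381 -109.2364]
delta to tcp height 0.057 [-0.001 -0.028 -0.004 -0.016  0.015 -0.004]
t 4.5 tips above face mm 35.88 off u,y mm [-0.52  0.61] F along n 0.45 F [-0.6356 -0.1262  0.1636] w -2.0522590426350526e-05 q [ -25.2694   20.8589  118.9964   54.7505   38.75   -109.4287]
delta to tcp height 0.055 [-0.    -0.026 -0.002 -0.015  0.013 -0.003]
```

```bash
for i in 1; do
python3 -m handwheel '[[0,0,0,0,0,0.025,-1],[0,0,0,0,0,0.05,-1],[0,0,0,0,0,0.05,-1]]' >/dev/null
python3 st.py ej 0.055|cut -d' ' -f1-20|head -1
python3 -m handwheel '[[0,0,0,0,0,0.025,-1],[0,0,0,0,0,0.05,-1],[0,0,0,0,0,0.05,-1]]' >/dev/null
python3 st.py ej 0.055|head -1
python3 -m handwheel '[[0,0,0,0,0,0.025,-1],[0,0,0,0,0,0.05,-1],[0,0,0,0,0,0.05,-1]]' >/dev/null
python3 st.py ej 0.055|head -1
python3 -m handwheel '[[0,0,0,0,0,0.025,-1],[0,0,0,0,0,0.05,-1],[0,0,0,0,0,0.05,-1]]' >/dev/null
python3 st.py ej 0.055|head -1; done
```

```text
t 4.88 tips above face mm 33.89 off u,y mm [-0.54  0.6 ] F along n -0.0 F [
t 5.25 tips above face mm 31.9 off u,y mm [-0.54  0.57] F along n -0.08 F [ 1.0688 -0.4439  0.2533] w -0.00023160185816494441 q [ -25.0149   21.2898  118.9704   55.2456   38.3779 -109.8116]
t 5.62 tips above face mm 29.89 off u,y mm [-0.52  0.57] F along n -0.14 F [0.1425 0.9422 0.3141] w -6.734355793162902e-05 q [ -24.8854   21.5077  118.9544   55.4981   38.1974 -110.0034]
t 6.0 tips above face mm 27.9 off u,y mm [-0.53  0.58] F along n 0.04 F [-0.2568  0.4486  0.1128] w 0.0001944839826136905 q [ -24.7588   21.7236  118.9402   55.7494   38.0168 -110.2006]
```

```bash
python3 -m handwheel '[[0,0,0,0,0,0.025,-1],[0,0,0,0,0,0.04,-1],[0,0,0,0,0,0.04,-1]]' >/dev/null
python3 st.py ej 0.055|cut -d' ' -f1-20|head -1
python3 -m handwheel '[[0,0,0,0,0,0.025,-1],[0,0,0,0,0,0.04,-1],[0,0,0,0,0,0.04,-1]]' >/dev/null
python3 st.py ej 0.055|head -1
python3 - <<'E'
from cell import eyes
import cv2, numpy as np
ims=[]
for n,(c,r) in [("scene",(214,168)),("top",(250,168))]:
    p=eyes.get_image(n)
    ims.append(cv2.resize(cv2.convertScaleAbs(p["color"][r:r+60,c:c+60,::-1],alpha=1.6,beta=20),(400,400),interpolation=cv2.INTER_CUBIC))
cv2.imwrite("pics/z4.png",np.hstack(ims))
E
```

```text
t 6.38 tips above face mm 26.32 off u,y mm [-0.52  0.57] F along n 0.26 F [-0.4538 
t 6.75 tips above face mm 24.71 off u,y mm [-0.51  0.6 ] F along n -0.42 F [-0.661   0.3753 -0.678 ] w 5.881919265800921e-06 q [ -24.5529   22.0683  118.9146   56.1552   37.7308 -110.5145]
```

View pics/z4.png

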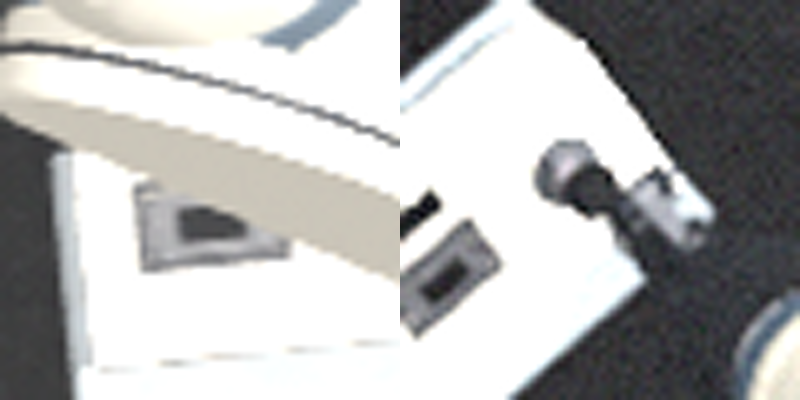

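The black fingers are over the cap's black top at about (595,190) in the top crop. The lateral alignment looks right and there is no contact yet, so I'll keep feeling downward.

```bash
python3 -m handwheel '[[0,0,0,0,0,0.025,-1],[0,0,0,0,0,0.025,-1]]' >/dev/null
python3 st.py ej 0.055|head -1
python3 -m handwheel '[[0,0,0,0,0,0.025,-1],[0,0,0,0,0,0.025,-1]]' >/dev/null
python3 st.py ej 0.055|head -1
python3 -m handwheel '[[0,0,0,0,0,0.025,-1],[0,0,0,0,0,0.025,-1]]' >/dev/null
python3 st.py ej 0.055|head -1
```

```text
t 7.1 tips above face mm 23.71 off u,y mm [-0.53  0.6 ] F along n -0.22 F [0.2538 0.9642 0.2902] w 0.00031801314889857383 q [ -24.4915   22.1779  118.9079   56.2879   37.6415 -110.6143]
t 7.35 tips above face mm 22.71 off u,y mm [-0.52  0.6 ] F along n -0.54 F [-0.0089  0.884  -0.2647] w 0.00016846395437762054 q [ -24.4263   22.287   118.8974   56.4164   37.552  -110.7149]
t 7.6 tips above face mm 21.68 off u,y mm [-0.53  0.64] F along n -0.62 F [ 0.2121 -0.1324 -0.6979] w -0.00019113936923265666 q [ -24.3604   22.3978  118.8896   56.5442   37.464  -110.8152]
```

Run:
```python
from cell import eyes,arm
from h import *
f=load(); n,u,y,Rt=frame(f); ej=np.array(f["ej"])
S={k:eyes.get_image(k) for k in("scene","top")}
k=.225; off=dict(scene=np.array([214,168]),top=np.array([220,158]))
def tri(px):
    A=[];b=[];
    def r(X): return np.ravel([proj(S[m],X)[0]-(np.array(px[m])*k-.5+k/2+off[m]) for m in S])
    s=least_squares(r,[.55,-.05,.12]); return s.x,s.fun
for nm,px in dict(cap=dict(scene=(285,132),top=(263,170)),slot=dict(scene=(141,147),top=(161,230)),TL=dict(scene=(45,67),top=(68,218)),TR=dict(scene=(352,38),top=(258,70)),BR=dict(scene=(368,212),top=(325,170)),BL=dict(scene=(66,247),top=(150,315))).items():
    x,e=tri(px); d=x-ej; print(nm,x,"n,u,y mm rel ej foot",1e3*np.array([d@n,d@u,d@y]),e)
# free lean/height fit
px=dict(scene=[(45,67),(352,38),(368,212),(66,247)],top=[(68,218),(258,70),(325,170),(150,315)])
def res(v):
    t=v[3];UU=np.array([np.cos(t),0,np.sin(t)]);c=np.array([0,0,v[4]])
    P=world(v[:3],np.array([c+.08*Y+.047*UU,c-.08*Y+.047*UU,c-.08*Y-.047*UU,c+.08*Y-.047*UU]))
    return np.ravel([proj(S[m],P)-(np.array(px[m])*k-.5+k/2+off[m]) for m in S])
s=least_squares(res,[.55,-.016,.7,T,.107]);print(s.x,np.degrees(s.x[3]),s.cost)
```

```text
cap [ 0.5643 -0.0552  0.1266] n,u,y mm rel ej foot [24.8844 -0.8541  0.1458] [ 0.5908 -0.061  -0.6288  0.4629]
slot [0.5271 0.0108 0.1067] n,u,y mm rel ej foot [ 0.1631  0.1336 74.5224] [-0.1467  0.0165  0.1493 -0.1218]
TL [0.5316 0.0739 0.1255] n,u,y mm rel ej foot [ -9.0698  47.4684 119.5241] [ 0.2062 -0.0243 -0.2007  0.1732]
TR [ 0.6323 -0.0529  0.1339] n,u,y mm rel ej foot [  1.193   47.3479 -42.2603] [ 0.1096 -0.0108 -0.1153  0.0806]
BR [ 0.5723 -0.1016  0.0839] n,u,y mm rel ej foot [  2.9253 -44.7158 -40.3084] [-0.0557  0.0055  0.061  -0.0427]
BL [0.4707 0.019  0.0767] n,u,y mm rel ej foot [ -3.7296 -47.747  117.3876] [ 0.0754 -0.0089 -0.0767  0.0662]
[ 0.5519 -0.0157  0.7085  0.5765  0.1051] 33.029675286871104 1.9523110836797413
```

Run:
```python
from cell import eyes,arm
from h import *
import cv2
f=load(); n,u,y,Rt=frame(f); ej=np.array(f["ej"]); p=eyes.get_image("top"); o=arm.get_obs(); P=np.array(o["tool_pos"])
a=cv2.resize(cv2.imread("pics/top0.png"),(512,384),interpolation=cv2.INTER_AREA)
b=p["color"][:,:,::-1].copy()
out=[]
for im in(a,b):
    c=cv2.resize(cv2.convertScaleAbs(im[175:225,260:310],alpha=1.7,beta=10),(400,400),interpolation=cv2.INTER_CUBIC)
    def mk(X,col):
        q=(proj(p,X)[0]-[260,175]+.5)*8; cv2.circle(c,tuple(int(v) for v in q),2,col,-1)
    mk(ej,(0,0,255))
    for t in np.linspace(0,6.28,40): mk(ej+.034*n+.0135*(np.cos(t)*u+np.sin(t)*y),(0,255,0))
    for sx in(-.011,.011):
        for sy in (-.008,.008):mk(P-.019*n+sx*y+sy*u,(255,0,255))
    mk(P,(255,255,0)); mk(P+.054*n,(0,255,255))
    out.append(c)
cv2.imwrite("pics/z5.png",np.hstack(out))
```

```text
(no output)
```

View pics/z5.png

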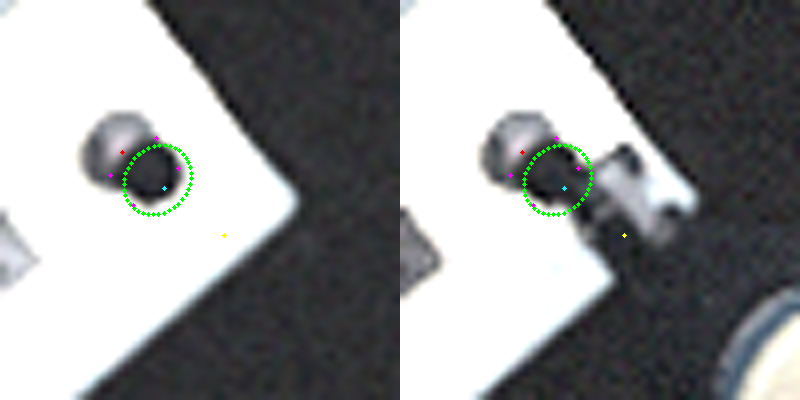

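Run:
```python
from cell import eyes,arm
from h import *
import cv2
f=load(); n,u,y,Rt=frame(f); p=eyes.get_image("top"); o=arm.get_obs(); P=np.array(o["tool_pos"])
acc=np.mean([p["color"].astype(float)]+[eyes.get_image("top")["color"] for _ in range(5)],0)[:,:,::-1]
a=cv2.resize(cv2.imread("pics/top0.png"),(512,384),interpolation=cv2.INTER_AREA)
out=[]
for im in (a.astype(float),acc):
    c=255*(np.clip(im[170:240,255:325]/255,0,1)**.45)
    out.append(cv2.resize(c.astype(np.uint8),(400,400),interpolation=cv2.INTER_CUBIC))
c=out[1]; s=400/70
def mk(X,col):
    q=(proj(p,X)[0]-[255,170]+.5)*s; cv2.circle(c,tuple(int(v) for v in q),2,col,-1)
for sx in(-.038,.038):
    for sy in(-.042,.042): mk(P+.054*n+sx*y+sy*u,(0,255,255))
mk(P,(255,255,0)); mk(P-.019*n,(255,0,255))
cv2.imwrite("pics/z6.png",np.hstack(out))
```

```text
(no output)
```

View pics/z6.png

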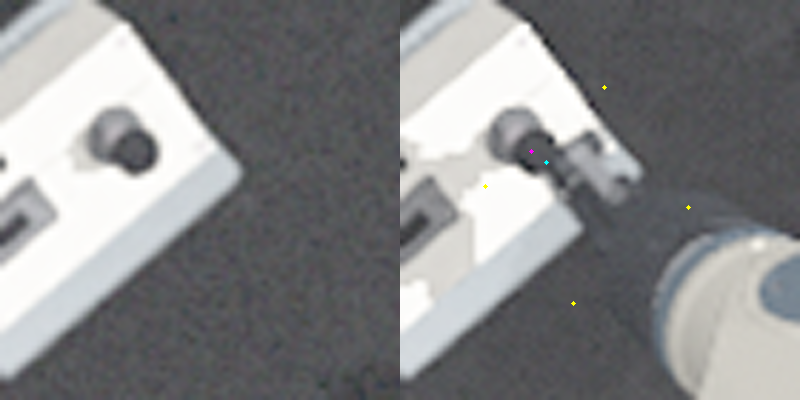

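The gripper axis passes through the cap at about (540,153), in line with the stem. Triangulating the cap top gives only 25 mm, give or take a few, so contact should be close. I'll keep feeling downward.

```bash
python3 -m handwheel '[[0,0,0,0,0,0.025,-1],[0,0,0,0,0,0.025,-1]]' >/dev/null
python3 st.py ej 0.055|head -1
python3 -m handwheel '[[0,0,0,0,0,0.025,-1],[0,0,0,0,0,0.025,-1]]' >/dev/null
python3 st.py ej 0.055|head -1
python3 -m handwheel '[[0,0,0,0,0,0.025,-1],[0,0,0,0,0,0.025,-1]]' >/dev/null
python3 st.py ej 0.055|head -1
python3 -m handwheel '[[0,0,0,0,0,0.025,-1],[0,0,0,0,0,0.025,-1]]' >/dev/null
python3 st.py ej 0.055|head -1
```

```text
t 8.3 tips above face mm 20.7 off u,y mm [-0.53  0.61] F along n 0.04 F [-0.377   0.4246  0.0469] w -7.593715148348521e-05 q [ -24.2998   22.5052  118.8792   56.6751   37.3767 -110.915 ]
t 8.55 tips above face mm 19.7 off u,y mm [-0.53  0.6 ] F along n -0.23 F [0.0084 0.9665 0.1485] w 0.0003055250104897695 q [ -24.2357   22.615   118.8683   56.8045   37.2875 -111.0162]
t 8.8 tips above face mm 18.69 off u,y mm [-0.54  0.61] F along n 0.47 F [-0.3368 -0.2324  0.2897] w -0.00014155952167080847 q [ -24.173    22.7248  118.8585   56.9334   37.2022 -111.1178]
t 9.05 tips above face mm 17.71 off u,y mm [-0.52  0.62] F along n 0.41 F [ 0.0005 -0.6799  0.1938] w -0.0001501598039693253 q [ -24.109    22.8314  118.8497   57.0677   37.1153 -111.2212]
```

Run:
```python
from cell import eyes,arm
from h import *
S={k:eyes.get_image(k) for k in("scene","top")}
f=load(); n,u,y,Rt=frame(f)
px=dict(scene=np.array([290,305])*.225+[224,148],top=np.array([310,195])*.225+[220,158])
s=least_squares(lambda X:np.ravel([proj(S[m],X)[0]-px[m] for m in S]),[.55,-.05,.2])
P=np.array([0.5471,-0.0638,0.1592]); d=s.x-P
print(s.x,s.fun,"rel TCP: n,u,y mm",1e3*np.array([d@n,d@u,d@y]))
o=arm.get_obs(); print(o["tool_pos"],o["tcp_rot"])
# crude FK sanity: UR-like not known; print joint readings
print(o["q"],o["moment"],o["joint_torque"])
import cell,inspect; print([a for a in dir(arm) if a[0]!='_'])
```

```text
[ 0.5528 -0.0926  0.0937] [-0.282   0.0284  0.3083 -0.221 ] rel TCP: n,u,y mm [-46.2323 -48.5074 -25.6109]
[ 0.5592 -0.059   0.1367] [146.0009  -0.13   130.6086]
[ -24.1099   22.8263  118.8471   57.0602   37.116  -111.2178] [-0.196   0.2368  0.0289] [  0.0092 -44.1611 -18.1828   1.3212   0.8588  -0.0012]
['MotionError', 'close_job', 'get_obs', 'tcp_to_tips']
```

Run:
```python
from cell import eyes
from h import *
S={k:eyes.get_image(k) for k in("scene","top")}
f=load(); n,u,y,Rt=frame(f); P=np.array([0.5471,-0.0638,0.1592])
px=dict(scene=np.array([290,305])*.225+[224,148],top=np.array([310,195])*.225+[220,158])
for m in S:
  for a in (0,.02,.04,.06,.08,.1):
    s=least_squares(lambda v:proj(S[m],P+a*n+v[0]*u+v[1]*y)[0]-px[m],[0,0]); print(m,"n",a,"u,y",1e3*s.x)
```

```text
scene n 0 u,y [-49.9844 -19.2586]
scene n 0.02 u,y [-50.625  -16.2281]
scene n 0.04 u,y [-51.2655 -13.1976]
scene n 0.06 u,y [-51.9061 -10.1671]
scene n 0.08 u,y [-52.5466  -7.1367]
scene n 0.1 u,y [-53.1872  -4.1062]
top n 0 u,y [-20.9626 -17.6103]
top n 0.02 u,y [ -9.0904 -14.6549]
top n 0.04 u,y [  2.7818 -11.6994]
top n 0.06 u,y [14.654 -8.744]
top n 0.08 u,y [26.5262 -5.7886]
top n 0.1 u,y [38.3984 -2.8331]
```

Run:
```python
from cell import eyes,arm
from h import *
import cv2
F=[eyes.get_image("top") for _ in range(2)]
acc=np.mean([p["color"].astype(float) for p in F],0).mean(2)
a=cv2.resize(cv2.imread("pics/top0.png"),(512,384),interpolation=cv2.INTER_AREA).mean(2)
print("cols 268-299, rows 186-214; initial | now, brightness/28")
for r in range(186,215):
    print(r,''.join("%d"%min(9,v//28) for v in a[r,268:300]),''.join("%d"%min(9,v//28) for v in acc[r,268:300]))
f=load(); n,u,y,Rt=frame(f); P=np.array(arm.get_obs()["tool_pos"])
for h in (-.019,0,.02,.04,.06): print(h, proj(F[0],[P+h*n+s*y for s in(-.011,0,.011)]).ravel())
```

```text
cols 268-299, rows 186-214; initial | now, brightness/28
186 88888888888888889840000000000000 88888888888888889840000000000000
187 88888888888888888862000000000000 88888898888888888971000000000000
188 88888766578888888985100000000000 88888776678888888885000000000000
189 88886333336888888898400000000000 88986322236888888888400000000000
190 89863333323688888889730000000000 88862333333688888889720000000000
191 88632333332478888888862000100000 88732333332488888887751001000000
192 87412344321257888888985100000000 87412344321157888853475100000000
193 75311343210013788888898410001000 75311343200013887411167410000100
194 54211232000001588888888641000000 54211332001100563221136630000000
195 65211221011000378888877873100010 65211220001000123332115872000000
196 65311110000110278888888875200000 66311210100100123443225764200001
197 66521100000000279888887655520000 66521110000101113333334555420000
198 66554321000000488888886555542000 66654221000001111233334555542000
199 66667776200013788888765555554100 66667886200000011123334444454100
200 88888998632357888887655555554100 67888998731320001212333321
[... 590 characters left out ...]
3100000000000 78888888865555555520000000000000
210 88888887656666665421000000000000 78888888655555555420000000000000
211 88888876556666654210000000000000 78888876555555554200010000000100
212 88888765556666542100000000000000 78888765555555532000000000000000
213 88887656555665421000000000000000 78987565555555320000000000000000
214 88876556666553210000000000000000 78875565555553100000000000000000
-0.019 [279.8698 193.2629 277.0668 195.5979 274.2597 197.9362]
0 [282.3893 195.2122 279.5496 197.5807 276.7057 199.9526]
0.02 [285.1171 197.3228 282.2378 199.7276 279.3542 202.1359]
0.04 [287.9262 199.4961 285.0061 201.9384 282.0816 204.3843]
0.06 [290.8202 201.7352 287.8582 204.2161 284.8916 206.7008]
```

```bash
cat > ck.py <<'E'
from cell import arm
from h import *
import sys
f=load(); n,u,y,Rt=frame(f); o=arm.get_obs(); d=np.array(o["tool_pos"])-np.array(f["ej"]); F=np.array(o["wrist_force"])
print("t %.2f tips %.2f u %.2f y %.2f  F n,u,y %s M %s"%(o["time"],1e3*(d@n-.019),1e3*(d@u),1e3*(d@y),np.round([F@n,F@u,F@y],2),o["moment"]))
sys.exit(np.linalg.norm(F)>float(sys.argv[1]))
E
python3 -m handwheel '[[0,0,0,0,0,0.04,-1],[0,0,0,0,0,0.04,-1]]' >/dev/null; python3 ck.py 2.5 &&
python3 -m handwheel '[[0,0,0,0,0,0.04,-1],[0,0,0,0,0,0.04,-1]]' >/dev/null; python3 ck.py 2.5 &&
python3 -m handwheel '[[0,0,0,0,0,0.04,-1],[0,0,0,0,0,0.04,-1]]' >/dev/null; python3 ck.py 2.5 &&
python3 -m handwheel '[[0,0,0,0,0,0.04,-1],[0,0,0,0,0,0.04,-1]]' >/dev/null; python3 ck.py 2.5
```

```text
t 9.60 tips 16.04 u -0.58 y 0.68  F n,u,y [-0.27 -0.26  0.3 ] M [-0.1424  0.2203 -0.0363]
t 9.60 tips 16.04 u -0.58 y 0.68  F n,u,y [-0.27 -0.26  0.3 ] M [-0.1424  0.2203 -0.0363]
t 9.60 tips 16.04 u -0.58 y 0.68  F n,u,y [-0.27 -0.26  0.3 ] M [-0.1424  0.2203 -0.0363]
t 9.60 tips 16.04 u -0.58 y 0.68  F n,u,y [-0.27 -0.26  0.3 ] M [-0.1424  0.2203 -0.0363]False
False
False
False
```

```bash
sed -i 's/sys.exit(\(.*\))$/sys.exit(int(\1))/' ck.py
python3 -m handwheel '[[0,0,0,0,0,0.04,-1],[0,0,0,0,0,0.04,-1]]' >/dev/null; python3 ck.py 2.5 &&
python3 -m handwheel '[[0,0,0,0,0,0.04,-1],[0,0,0,0,0,0.04,-1]]' >/dev/null; python3 ck.py 2.5 &&
python3 -m handwheel '[[0,0,0,0,0,0.04,-1],[0,0,0,0,0,0.04,-1]]' >/dev/null; python3 ck.py 2.5
```

```text
t 9.85 tips 14.44 u -0.57 y 0.66  F n,u,y [-0.    0.53  0.65] M [-0.1679  0.2527  0.0194]
t 10.10 tips 12.85 u -0.54 y 0.65  F n,u,y [-0.21  0.05  0.1 ] M [-0.2132  0.2008 -0.0041]
t 10.35 tips 11.27 u -0.55 y 0.67  F n,u,y [ 0.22 -0.13  0.6 ] M [-0.1655  0.2073  0.0586]
```

Run:
```python
from cell import eyes,arm
from h import *
import cv2
F=[eyes.get_image(m) for m in("top","scene")]
a={m:cv2.resize(cv2.imread(f"pics/{m}0.png"),(512,384),interpolation=cv2.INTER_AREA).mean(2) for m in("top","scene")}
for p,m,(r0,r1,c0,c1) in zip(F,("top","scene"),((187,212,266,298),(190,230,262,305))):
    g=p["color"].mean(2); print(m,r0,c0)
    for r in range(r0,r1): print(r,''.join("%d"%min(9,v//28) for v in a[m][r,c0:c1]),''.join("%d"%min(9,v//28) for v in g[r,c0:c1]))
```

```text
top 187 266
187 88888888888888888888620000000000 88888888988888888888620000000000
188 88888887665788888889851000000000 88888887766788888888850000000000
189 88888863333368888888984000000000 88889863222368888888884000000000
190 88898633333236888888897300000000 88898623333336888888887200000000
191 88886323333324788888888620001000 88897323333324888885468610010000
192 88874123443212578888889851000000 88874123443212578862027851000001
193 88753113432100137888888984100010 88753113442100136532114884000000
194 88542112320000015888888886410000 98542113320110002333212676400000
195 87652112210110003788888778731000 86652112200001012344312468730000
196 76653111100001102788888888752000 55653112100000111343333678742000
197 87665211000000002798888876555200 66665211100000111233335775555200
198 88665543210000004888888865555420 66666543210000011112334665455420
199 88666677762000137888887655555541 66666678862011001111333333234541
200 88888889986323578888876555555541 66666789987333101220233321012331
201 88888888898878898888655555555530 66667888898875201110123322110111
202 88888888888899888887555555555310 6
[... 3655 characters left out ...]
555543111111 5555555555555555555531112333321234543111111
223 5555555555555555555555555555555555553111111 5555555555555555555543233344555555554111111
224 5555555555555555555555555555555555553111111 5555555555555555555555555555555555553111111
225 5555555555555555555555555555555555554111111 5555555555555555555555555555555555554111111
226 5555555555555555555555555555555555554211111 5555555555555555555555555555555555554211111
227 5555555555555555555555555555555555555311111 5555555555555555555555555555555555555311111
228 5555555555555555555555555555555555555411111 5555555555555555555555555555555555555311111
229 5555555555555555555555555555555555555421111 5555555555555555555555555555555555555411111
```

The cap hasn't moved. Both views put the real gripper about 16–20 mm towards -u and 8 mm towards -y from where the model says, so the fingers are passing beside the cap. I'll back off, correct that, and check.

```bash
python3 -m handwheel '[[0,0,0,0,0,-0.8,-1],[0,0,0,0.1,0.2,-0.85,-1],[0,0,0,0.2,0.45,-0.85,-1],[0,0,0,0.2,0.45,-0.85,-1]]' >/dev/null; python3 ck.py 9
python3 - <<'E'
from cell import eyes,arm
from h import *
import cv2
F=[eyes.get_image(m) for m in("top","scene")]
a={m:cv2.resize(cv2.imread(f"pics/{m}0.png"),(512,384),interpolation=cv2.INTER_AREA).mean(2) for m in("top","scene")}
for p,m,(r0,r1,c0,c1) in zip(F,("top","scene"),((185,212,266,300),(205,228,262,305))):
    g=p["color"].mean(2); print(m,r0,c0)
    for r in range(r0,r1): print(r,''.join("%d"%min(9,v//28) for v in a[m][r,c0:c1]),''.join("%d"%min(9,v//28) for v in g[r,c0:c1]))
E
```

```text
t 10.95 tips 44.93 u 18.36 y 9.00  F n,u,y [ 0.46 -0.03  0.14] M [-0.1569  0.1717  0.0079]
top 185 266
185 8888888888888888898610000000000000 8888888888888888899610000000000000
186 8888888888888888889840000000000000 8888888888888888889830000000000000
187 8888888888888888888862000000000000 8888888898888888888861000000000000
188 8888888766578888888985100000000000 8888888776678888888885000000010000
189 8888886333336888888898400000000000 8888886322236888888888400000000000
190 8889863333323688888889730000000000 8888862233323688888888720000000000
191 8888632333332478888888862000100000 8888732333332488888788861000000000
192 8887412344321257888888985100000000 8887412344321258885348885100010000
193 8875311343210013788888898410001000 8874311343210013651016898410000000
194 8854211232000001588888888641000000 9855211331000001232212787630000001
195 8765211221011000378888877873100010 8765211220001012344310577872000010
196 7665311110000110278888888875200000 7666311110000012444322367865200010
197 8766521100000000279888887655520000 8766521110010112344433687655520000
198 8866554321000000488888886555542
[... 2430 characters left out ...]
555531111111 4555555555555555555555555555555555531111111
221 5555555555555555555555555555555555542111111 5555555555555555555555555555555555542111111
222 5555555555555555555555555555555555543111111 5555555555555555555555555555555555543111111
223 5555555555555555555555555555555555553111111 5555555555555555555555555555555555553111111
224 5555555555555555555555555555555555553111111 5555555555555555555555555555555555553111111
225 5555555555555555555555555555555555554111111 5555555555555555555555555555555555554111111
226 5555555555555555555555555555555555554211111 5555555555555555555555555555555555554211111
227 5555555555555555555555555555555555555311111 5555555555555555555555555555555555555311111
```

Run:
```python
from cell import eyes,arm
from h import *
import cv2
f=load(); n,u,y,Rt=frame(f); P=np.array(arm.get_obs()["tool_pos"])
out=[]
for m,(r,c) in(("scene",(165,235)),("top",(175,255))):
    p=eyes.get_image(m); s=8
    im=255*(p["color"][r:r+70,c:c+50,::-1]/255.)**.5
    im=cv2.resize(im.astype(np.uint8),(400,560),interpolation=cv2.INTER_CUBIC)
    for h,col in((-.019,(255,0,255)),(0,(255,255,0)),(.054,(0,255,255)),(.12,(0,0,255))):
        q=(proj(p,P+h*n)[0]-[c,r]+.5)*s; cv2.circle(im,tuple(int(v) for v in q),3,col,-1)
    out.append(im)
cv2.imwrite("pics/z7.png",np.hstack(out))
```

```text
(no output)
```

View pics/z7.png

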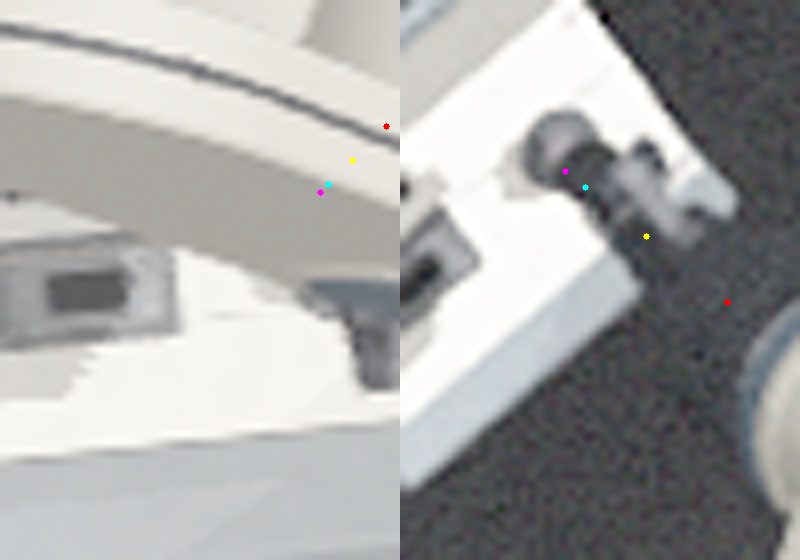

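```bash
python3 -m handwheel '[[0,0,0,0,0,0.1,-1],[0,0,0,0,0,0.15,-1]]' >/dev/null; python3 ck.py 2.5 &&
python3 -m handwheel '[[0,0,0,0,0,0.04,-1],[0,0,0,0,0,0.07,-1]]' >/dev/null; python3 ck.py 2.5 &&
python3 -m handwheel '[[0,0,0,0,0,0.04,-1],[0,0,0,0,0,0.07,-1]]' >/dev/null; python3 ck.py 2.5 &&
python3 -m handwheel '[[0,0,0,0,0,0.04,-1],[0,0,0,0,0,0.07,-1]]' >/dev/null; python3 ck.py 2.5 &&
python3 -m handwheel '[[0,0,0,0,0,0.04,-1],[0,0,0,0,0,0.07,-1]]' >/dev/null; python3 ck.py 2.5
```

```text
t 11.40 tips 38.97 u 17.23 y 8.63  F n,u,y [-0.21  0.6  -0.02] M [-0.1293  0.219  -0.0044]
t 11.65 tips 36.44 u 17.42 y 8.51  F n,u,y [ 1.33 -0.2  -0.57] M [-0.1534  0.238  -0.0195]
t 11.90 tips 33.72 u 17.50 y 8.55  F n,u,y [-0.22  0.11  0.06] M [-0.1343  0.2135 -0.0087]
t 12.15 tips 30.90 u 17.47 y 8.57  F n,u,y [ 0.42 -0.05  0.78] M [-0.1603  0.2607  0.0137]
t 12.40 tips 28.07 u 17.49 y 8.59  F n,u,y [0.47 0.8  0.4 ] M [-0.2293  0.2331  0.0397]
```

```bash
python3 -m handwheel '[[0,0,0,-0.215,-0.43,0,-1],[0,0,0,-0.215,-0.43,0.2,-1],[0,0,0,-0.215,-0.43,0.4,-1],[0,0,0,-0.215,-0.43,0.42,-1]]' >/dev/null; python3 ck.py 2.5 &&
python3 -m handwheel '[[0,0,0,0,0,0.025,-1],[0,0,0,0,0,0.035,-1]]' >/dev/null; python3 ck.py 2.5 &&
python3 -m handwheel '[[0,0,0,0,0,0.025,-1],[0,0,0,0,0,0.035,-1]]' >/dev/null; python3 ck.py 2.5 &&
python3 -m handwheel '[[0,0,0,0,0,0.025,-1],[0,0,0,0,0,0.035,-1]]' >/dev/null; python3 ck.py 2.5 &&
python3 -m handwheel '[[0,0,0,0,0,0.025,-1],[0,0,0,0,0,0.035,-1]]' >/dev/null; python3 ck.py 2.5 &&
python3 -m handwheel '[[0,0,0,0,0,0.025,-1],[0,0,0,0,0,0.035,-1]]' >/dev/null; python3 ck.py 2.5
```

```text
t 12.90 tips 10.61 u 0.43 y 0.56  F n,u,y [-0.69  0.39 -0.19] M [-0.2426  0.1936  0.0263]
t 13.15 tips 9.98 u 0.52 y 0.06  F n,u,y [-0.08 -0.81  0.23] M [-0.0994  0.2227  0.0394]
t 13.40 tips 8.61 u 0.35 y -0.06  F n,u,y [ 0.11 -0.42 -0.36] M [-0.2058  0.1728 -0.0034]
t 13.65 tips 7.15 u 0.29 y -0.02  F n,u,y [-0.35 -1.43 -1.21] M [-0.1716  0.2286 -0.0455]
t 13.90 tips 5.70 u 0.28 y 0.03  F n,u,y [-0.1  -0.28  0.59] M [-0.2117  0.1786 -0.0366]
t 14.15 tips 4.29 u 0.25 y 0.04  F n,u,y [-0.62  0.11 -0.23] M [-0.1535  0.1891  0.0156]
```

```bash
python3 -m handwheel '[[0,0,0,0,0,0.025,-1],[0,0,0,0,0,0.035,-1]]' >/dev/null; python3 ck.py 2.8 &&
python3 -m handwheel '[[0,0,0,0,0,0.025,-1],[0,0,0,0,0,0.035,-1]]' >/dev/null; python3 ck.py 2.8 &&
python3 -m handwheel '[[0,0,0,0,0,0.025,-1],[0,0,0,0,0,0.035,-1]]' >/dev/null; python3 ck.py 2.8 &&
python3 -m handwheel '[[0,0,0,0,0,0.025,-1],[0,0,0,0,0,0.035,-1]]' >/dev/null; python3 ck.py 2.8 &&
python3 -m handwheel '[[0,0,0,0,0,0.025,-1],[0,0,0,0,0,0.035,-1]]' >/dev/null; python3 ck.py 2.8
```

```text
t 14.40 tips 2.89 u 0.30 y 0.01  F n,u,y [ 0.22 -0.64 -0.22] M [-0.1865  0.2205  0.0031]
t 14.65 tips 1.49 u 0.28 y 0.07  F n,u,y [ 0.04 -0.97  0.34] M [-0.2264  0.2418 -0.0091]
t 14.90 tips 0.09 u 0.30 y 0.05  F n,u,y [-1.12 -0.27 -0.2 ] M [-0.2073  0.2213 -0.0335]
t 15.15 tips -1.28 u 0.29 y 0.04  F n,u,y [ 0.24  0.4  -0.04] M [-0.207   0.1725  0.0143]
t 15.40 tips -2.69 u 0.29 y 0.03  F n,u,y [-0.63 -0.37 -0.11] M [-0.2083  0.2151  0.0098]
```

Run:
```python
from cell import eyes,arm
from h import *
import cv2
p=eyes.get_image("top"); g=p["color"].mean(2)
a=cv2.resize(cv2.imread("pics/top0.png"),(512,384),interpolation=cv2.INTER_AREA).mean(2)
for r in range(185,212): print(r,''.join("%d"%min(9,v//28) for v in a[r,262:296]),''.join("%d"%min(9,v//28) for v in g[r,262:296]))
f=load(); n,u,y,Rt=frame(f); P=np.array(arm.get_obs()["tool_pos"])
for h in (-.019,0,.02,.04,.06): print(h, proj(p,[P+h*n+s*y for s in(-.011,0,.011)]).ravel())
```

```text
185 7888888888888888888889861000000000 7888888888888888888888851000000000
186 8888888888888888888888984000000000 8888888888888888888888883010000000
187 8888888888888888888888886200000000 8888888888889888888888886100000000
188 8888888888876657888888898510000000 8888888889877667898888888500001000
189 8888888888633333688888889840000000 8888888888632223688885468840000010
190 8888888986333332368888888973000000 8888888886233333368851027872000000
191 8888888863233333247888888886200010 8888888973233333246532114886100010
192 8888888741234432125788888898510000 8888888741234432123333202788510000
193 8888887531134321001378888889841000 8888987531134320012344312688840000
194 8888885421123200000158888888864100 8988875521133200111343333788764000
195 8888876521122101100037888887787310 7887556521122000111233335887787200
196 8888766531111000011027888888887520 6566566531121000011113334787676520
197 8888876652110000000027988888765552 6665666642111011001112333465334552
198 8888886655432100000048888888655554 6666666665421122101221233321012443
199 8888886666777620001378888876555555 6666666666788622200100023
[... 501 characters left out ...]
68888888887541000000000000
207 4447888888888888876555555653210011 2324666668888888865553100000000000
208 4447888888888888765555655531100000 2224666667888888655554320000010000
209 4578888888888886656556654310000000 2345666667888876555555530000000010
210 6888888888888765666666542100000000 3566666667888755555555530010001001
211 8988888888887655666665421000000000 5666666667887555555555420000000000
-0.019 [277.2292 190.9278 274.4641 193.228  271.695  195.5315]
0 [279.6768 192.8175 276.8759 195.1502 274.071  197.4863]
0.02 [282.3257 194.8627 279.4863 197.2307 276.6427 199.6021]
0.04 [285.0524 196.9679 282.1733 199.3722 279.29   201.78  ]
0.06 [287.8602 199.1358 284.9403 201.5775 282.0161 204.0229]
```

```bash
python3 -m handwheel '[[0,0,0,0,0,0.025,-1],[0,0,0,0,0,0.04,-1]]' >/dev/null; python3 ck.py 2.8 &&
python3 -m handwheel '[[0,0,0,0,0,0.025,-1],[0,0,0,0,0,0.04,-1]]' >/dev/null; python3 ck.py 2.8 &&
python3 -m handwheel '[[0,0,0,0,0,0.025,-1],[0,0,0,0,0,0.04,-1]]' >/dev/null; python3 ck.py 2.8 &&
python3 -m handwheel '[[0,0,0,0,0,0.025,-1],[0,0,0,0,0,0.04,-1]]' >/dev/null; python3 ck.py 2.8 &&
python3 -m handwheel '[[0,0,0,0,0,0.025,-1],[0,0,0,0,0,0.04,-1]]' >/dev/null; python3 ck.py 2.8
```

```text
t 15.70 tips -4.27 u 0.30 y 0.02  F n,u,y [-0.03 -0.61  0.1 ] M [-0.1523  0.1929  0.0091]
t 15.95 tips -5.90 u 0.29 y 0.06  F n,u,y [ 2.96 -0.49  0.37] M [-0.1491  0.261   0.0563]
t 15.95 tips -5.90 u 0.29 y 0.06  F n,u,y [ 2.96 -0.49  0.37] M [-0.1491  0.261   0.0563]
t 15.95 tips -5.90 u 0.29 y 0.06  F n,u,y [ 2.96 -0.49  0.37] M [-0.1491  0.261   0.0563]
t 15.95 tips -5.90 u 0.29 y 0.06  F n,u,y [ 2.96 -0.49  0.37] M [-0.1491  0.261   0.0563]
```

```bash
python3 -m handwheel '[[0,0,0,0,0,0.025,-1],[0,0,0,0,0,0.025,-1]]' >/dev/null; python3 ck.py 18 &&
python3 -m handwheel '[[0,0,0,0,0,0.03,-1],[0,0,0,0,0,0.05,-1]]' >/dev/null; python3 ck.py 18 &&
python3 -m handwheel '[[0,0,0,0,0,0.03,-1],[0,0,0,0,0,0.05,-1]]' >/dev/null; python3 ck.py 18 &&
python3 -m handwheel '[[0,0,0,0,0,0.03,-1],[0,0,0,0,0,0.05,-1]]' >/dev/null; python3 ck.py 18 &&
python3 -m handwheel '[[0,0,0,0,0,0.03,-1],[0,0,0,0,0,0.05,-1]]' >/dev/null; python3 ck.py 18
```

```text
t 16.20 tips -6.74 u 0.32 y 0.06  F n,u,y [ 4.47 -0.95  0.67] M [-0.1295  0.3154  0.1227]
t 16.45 tips -8.54 u 0.34 y 0.04  F n,u,y [ 8.25 -0.31  1.11] M [-0.0553  0.4422  0.1109]
t 16.70 tips -10.62 u 0.36 y 0.06  F n,u,y [ 7.73 -0.82  0.53] M [-0.1117  0.3559  0.0348]
t 16.95 tips -12.60 u 0.36 y 0.06  F n,u,y [ 8.1  -0.31  0.69] M [-0.0632  0.3167  0.1735]
t 17.20 tips -14.57 u 0.38 y 0.08  F n,u,y [ 8.39 -1.1   1.91] M [-0.0649  0.3734  0.1947]
```

```bash
python3 -m handwheel '[[0,0,0,0,0,0.03,-1],[0,0,0,0,0,0.05,-1]]' >/dev/null; python3 ck.py 14 &&
python3 -m handwheel '[[0,0,0,0,0,0.03,-1],[0,0,0,0,0,0.05,-1]]' >/dev/null; python3 ck.py 14 &&
python3 -m handwheel '[[0,0,0,0,0,0.02,-1],[0,0,0,0,0,0.02,-1]]' >/dev/null; python3 ck.py 14 &&
python3 -m handwheel '[[0,0,0,0,0,0.015,-1],[0,0,0,0,0,0.015,-1]]' >/dev/null; python3 ck.py 14 &&
python3 -m handwheel '[[0,0,0,0,0,0.015,-1],[0,0,0,0,0,0.015,-1]]' >/dev/null; python3 ck.py 14 && 
python3 -m handwheel '[[0,0,0,0,0,0.015,-1],[0,0,0,0,0,0.015,-1]]' >/dev/null; python3 ck.py 14
```

```text
t 17.45 tips -16.55 u 0.37 y 0.09  F n,u,y [ 8.1  -0.77  1.44] M [-0.0415  0.3692  0.1287]
t 17.70 tips -18.51 u 0.40 y 0.09  F n,u,y [ 9.59 -0.22  2.57] M [-0.038   0.3519  0.1185]
t 17.95 tips -19.38 u 0.39 y 0.09  F n,u,y [ 6.92 -0.27  0.05] M [-0.0005  0.3005  0.0937]
t 18.20 tips -19.99 u 0.40 y 0.10  F n,u,y [7.09 0.5  0.4 ] M [-0.062   0.2992  0.1358]
t 18.45 tips -20.60 u 0.43 y 0.09  F n,u,y [ 6.28 -0.    1.02] M [-0.0368  0.3552  0.1174]
t 18.70 tips -21.23 u 0.40 y 0.12  F n,u,y [ 5.31 -0.33  1.16] M [-0.0509  0.2904  0.1746]
```

```bash
python3 -m handwheel '[[0,0,0,0,0,0.012,-1],[0,0,0,0,0,0.012,-1]]' >/dev/null; python3 ck.py 11 &&
python3 -m handwheel '[[0,0,0,0,0,0.012,-1],[0,0,0,0,0,0.012,-1]]' >/dev/null; python3 ck.py 11 &&
python3 -m handwheel '[[0,0,0,0,0,0.012,-1],[0,0,0,0,0,0.012,-1]]' >/dev/null; python3 ck.py 11 &&
python3 -m handwheel '[[0,0,0,0,0,0.012,-1],[0,0,0,0,0,0.012,-1]]' >/dev/null; python3 ck.py 11
```

```text
t 18.95 tips -21.66 u 0.41 y 0.12  F n,u,y [ 7.23 -0.56  0.92] M [0.0029 0.3493 0.1532]
t 19.20 tips -21.94 u 0.41 y 0.10  F n,u,y [11.04 -0.11  2.08] M [-0.0351  0.4375  0.2053]
t 19.20 tips -21.94 u 0.41 y 0.10  F n,u,y [11.04 -0.11  2.08] M [-0.0351  0.4375  0.2053]
t 19.20 tips -21.94 u 0.41 y 0.10  F n,u,y [11.04 -0.11  2.08] M [-0.0351  0.4375  0.2053]
```

```bash
python3 -m handwheel '[[0,0,0,0,0,0.012,-1],[0,0,0,0,0,0.012,-1]]' >/dev/null; python3 ck.py 11
python3 -m handwheel '[[0,0,0,0,0,-0.3,-0.2],[0,0,0,0,0,-0.8,-0.2],[0,0,0,0,0,-1.3,-0.2],[0,0,0,1.88,0,-1.5,-0.2],[0,0,0,1.88,0,-1.5,-0.2],[0,0,0,1.88,0,-1.5,-0.2]]' >/dev/null; python3 ck.py 11
python3 - <<'E'
from cell import eyes,arm
from h import *
import cv2
out=[]
for m,(r,c) in(("scene",(160,214)),("top",(165,240))):
    p=eyes.get_image(m)
    im=255*(p["color"][r:r+75,c:c+56,::-1]/255.)**.6
    out.append(cv2.resize(im.astype(np.uint8),(400,536),interpolation=cv2.INTER_CUBIC))
    print(m,[(np.round(x["extent"],1),round(x["p"],2)) for x in __import__("cell").look_for("cassette",p)])
cv2.imwrite("pics/z8.png",np.hstack(out))
E
python3 st.py slot 0.0
```

```text
t 19.45 tips -21.98 u 0.45 y 0.05  F n,u,y [18.5  -0.3   2.58] M [0.0203 0.5565 0.3174]
t 20.20 tips 37.43 u 0.54 y 75.59  F n,u,y [-0.4   0.89 -1.26] M [-0.2147  0.2501  0.0229]
scene []
top [(array([188.4, 181.1,  17.7,  22.1]), 0.64), (array([255.8, 211.1,  17.1,  13.8]), 0.51)]
t 20.4 tips above face mm 37.14 off u,y mm [ 0.71 -1.28] F along n -0.33 F [-0.0496  0.3438 -0.2782] w 0.0340838362631873 q [ -20.7932   16.2874  126.5552   59.6556   34.7249 -111.1578]
delta to tcp height 0.0 [ 0.003 -0.015 -0.001  0.03  -0.018  1.404]
```

View pics/z8.png

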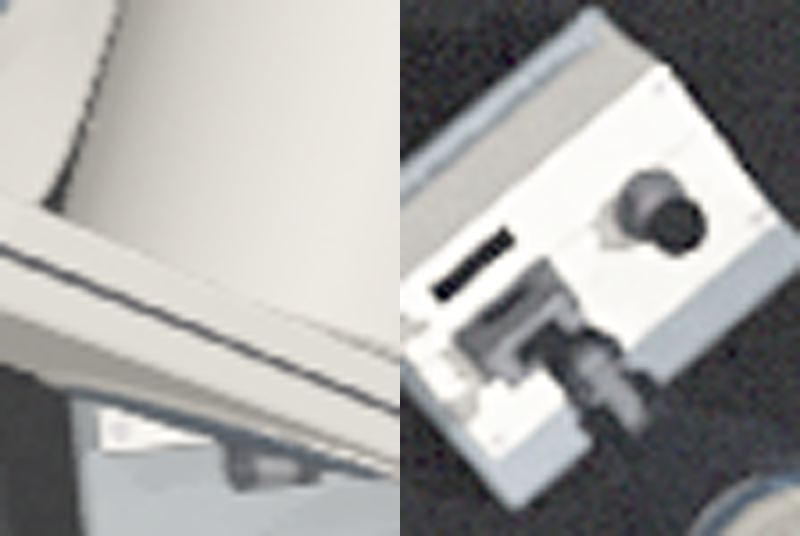

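The cap is back out at (677,225), and the top view shows the cassette standing proud at about (520,310). I'll straddle it and feel for the face.

```bash
cat > cs.py <<'E'
from cell import arm
from h import *
import sys
f=load(); n,u,y,Rt=frame(f); o=arm.get_obs(); d=np.array(o["tool_pos"])-np.array(f["slot"]); F=np.array(o["wrist_force"])
print("t %.2f tips %.2f u %.2f y %.2f  F n,u,y %s w %.4f g %.1f"%(o["time"],1e3*(d@n-.019),1e3*(d@u),1e3*(d@y),np.round([F@n,F@u,F@y],2),o["grip_width"],o["grasp_force"]))
sys.exit(int(np.linalg.norm(F)>float(sys.argv[1])))
E
python3 -m handwheel '[[0,0,0,0.03,-0.02,0.4,0.18],[0,0,0,0.03,-0.02,0.7,0.18],[0,0,0,0.03,-0.02,0.9,0.18],[0,0,0,0.03,-0.02,0.95,0.18]]' >/dev/null; python3 cs.py 2.8 &&
python3 -m handwheel '[[0,0,0,0,0,0.06,0.18],[0,0,0,0,0,0.12,0.18]]' >/dev/null; python3 cs.py 2.8 &&
python3 -m handwheel '[[0,0,0,0,0,0.06,0.18],[0,0,0,0,0,0.12,0.18]]' >/dev/null; python3 cs.py 2.8 &&
python3 -m handwheel '[[0,0,0,0,0,0.06,0.18],[0,0,0,0,0,0.12,0.18]]' >/dev/null; python3 cs.py 2.8 &&
python3 -m handwheel '[[0,0,0,0,0,0.06,0.18],[0,0,0,0,0,0.12,0.18]]' >/dev/null; python3 cs.py 2.8
```

```text
t 20.90 tips -1.21 u -0.63 y 1.15  F n,u,y [ 0.42  0.3  -0.01] w 0.0504 g 0.0
t 21.15 tips -5.39 u -0.37 y 1.22  F n,u,y [-0.09 -0.4   0.05] w 0.0504 g 0.0
t 21.40 tips -10.32 u -0.40 y 1.38  F n,u,y [-0.1   0.54  0.76] w 0.0500 g 0.0
t 21.65 tips -15.23 u -0.47 y 1.46  F n,u,y [-0.64 -0.17  0.19] w 0.0503 g 0.0
t 21.90 tips -20.05 u -0.51 y 1.47  F n,u,y [ 0.19 -0.14  0.54] w 0.0508 g 0.0
```

```bash
python3 -m handwheel '[[0,0,0,0,0,0.06,0.18],[0,0,0,0,0,0.12,0.18]]' >/dev/null; python3 cs.py 2.8 &&
python3 -m handwheel '[[0,0,0,0,0,0.05,0.18],[0,0,0,0,0,0.08,0.18]]' >/dev/null; python3 cs.py 2.8 &&
python3 -m handwheel '[[0,0,0,0,0,0.04,0.18],[0,0,0,0,0,0.05,0.18]]' >/dev/null; python3 cs.py 2.8 &&
python3 -m handwheel '[[0,0,0,0,0,0.04,0.18],[0,0,0,0,0,0.05,0.18]]' >/dev/null; python3 cs.py 2.8
```

```text
t 22.15 tips -24.85 u -0.50 y 1.50  F n,u,y [-0.69 -0.02  0.13] w 0.0502 g 0.0
t 22.40 tips -28.01 u -0.51 y 1.51  F n,u,y [ 0.03 -0.25 -0.33] w 0.0505 g 0.0
t 22.65 tips -29.95 u -0.49 y 1.49  F n,u,y [0.76 0.56 0.99] w 0.0508 g 0.0
t 22.90 tips -31.96 u -0.47 y 1.52  F n,u,y [-0.82  0.06  0.67] w 0.0508 g 0.0
```

```bash
python3 -m handwheel '[[0,0,0,0,0,0,-0.15],[0,0,0,0,0,0,-0.2],[0,0,0,0,0,0,-0.2]]' >/dev/null; python3 cs.py 3 &&
python3 -m handwheel '[[0,0,0,0,0,0,-0.29],[0,0,0,0,0,0,-0.29]]' >/dev/null; python3 cs.py 3 &&
python3 -m handwheel '[[0,0,0,0,0,0,-0.36],[0,0,0,0,0,0,-0.36]]' >/dev/null; python3 cs.py 3  &&
python3 -m handwheel '[[0,0,0,0,0,0,-0.42],[0,0,0,0,0,0,-0.42]]' >/dev/null; python3 cs.py 3
```

```text
t 23.27 tips -31.85 u -0.48 y 1.48  F n,u,y [ 0.05  0.38 -0.31] w 0.0341 g 0.0
t 23.52 tips -31.86 u -0.49 y 1.50  F n,u,y [-0.21  0.49  0.24] w 0.0305 g 0.0
t 23.77 tips -31.88 u -0.48 y 1.51  F n,u,y [ 0.74 -0.66  0.91] w 0.0276 g 0.0
t 24.02 tips -31.88 u -0.48 y 1.50  F n,u,y [-0.64  0.29 -0.15] w 0.0246 g 0.0
```

```bash
python3 -m handwheel '[[0,0,0,0,0,0,-0.5],[0,0,0,0,0,0,-1],[0,0,0,0,0,0,-1],[0,0,0,0,0,0,-1]]' >/dev/null; python3 cs.py 30
```

```text
t 24.52 tips -31.83 u -0.29 y 1.45  F n,u,y [ 0.72  2.48 -0.53] w 0.0206 g 59.1
```

```bash
python3 -m handwheel '[[0,0,0,0,0,-0.1,-1],[0,0,0,0,0,-0.25,-1],[0,0,0,0,0,-0.4,-1],[0,0,0,0,0,-0.55,-1]]' >/dev/null; python3 cs.py 30 && python3 -m handwheel '[[0,0,0,0,0,-0.4,-1],[0,0,0,0,0,-0.9,-1],[0,0,0,0,0,-1.4,-1],[0,0,0,0,0,-1.6,-1]]' >/dev/null; python3 cs.py 30
python3 - <<'E'
from cell import arm
from h import *
f=load(); n,u,y,Rt=frame(f); o=arm.get_obs(); print(f["tray"],o["tool_pos"],o["wrist_force"],o["q"])
# upright over tray, grip along tray y or x; heading options
for hd in (0,40,80,130):
    Rd=R.from_euler('xyz',[180,0,hd+90],degrees=True)
    print(hd,delta(o,[f["tray"][0],f["tray"][1],.20],Rd))
E
```

```text
t 25.02 tips -9.41 u -0.46 y 1.38  F n,u,y [-3.35  2.05 -0.83] w 0.0205 g 59.1
t 25.52 tips 55.17 u -0.79 y 1.11  F n,u,y [-0.19 -0.26 -0.63] w 0.0205 g 59.6
[0.45830237916343075, 0.2895396734462945, 0.07539039689489062] [ 0.494  -0.0154  0.1675] [ 0.3248 -0.5533 -0.3064] [ -22.0875   13.9255  126.9618   56.8709   36.4014 -108.9845]
0 [ 5.42  -2.014  6.553  6.373  3.996  1.724]
40 [ 5.665 -0.038  0.086  6.373  3.996  1.724]
80 [ 5.441  1.939 -6.381  6.373  3.996  1.724]
130 [  4.462   4.403 -14.433   6.373   3.996   1.724]
```

```bash
python3 -m handwheel '[[0,0,0,0,0.5,-0.8,-1],[0,0,0,0,0.84,-1.24,-1],[2,0,0,1.5,1.5,-0.7,-1],[4,0,0.05,2.8,2.5,-0.2,-1],[5.66,-0.04,0.09,4.1,3.2,0.3,-1],[5.66,-0.04,0.09,5.3,4,0.8,-1],[5.66,-0.04,0.09,6.2,4.5,1.1,-1],[5.66,-0.04,0.09,6.37,4.6,1.23,-1],[5.66,-0.04,0.09,6.37,4.6,1.23,-1],[5.66,-0.04,0.09,6.37,4.6,1.23,-1]]'
python3 - <<'E'
from cell import arm,eyes,look_for
from h import *
import cv2
f=load(); o=arm.get_obs(); print(o["q"],o["wrist_force"])
Rd=R.from_euler('xyz',[180,0,130.6],degrees=True)
print(delta(o,[f["tray"][0]+.007,f["tray"][1]+.006,.10],Rd))
for m in("top","scene"):
    p=eyes.get_image(m)
    P=np.array(o["tool_pos"])+[0,0,0]
    print(m,[(np.round(x["extent"],1),round(x["p"],2)) for x in look_for("cassette",p)],"tray",[np.round(x["extent"],1) for x in look_for("tray",p)][:1],"tcp px",proj(p,[P,P+[0,0,.037],P-[0,0,.024]]).ravel())
    if m=="top":
        g=p["color"].mean(2)
        for r in range(205,262,1): print(r,''.join("%d"%min(9,v//28) for v in g[r,145:215]))
E
```

```text
time: 26.78
tool_pos: [0.4648, 0.2979, 0.2288]
tcp_rot: [180.0, -0.1, 130.2]
wrist_force: [-0.2, 0.2, -0.6]
grip_width: 0.0207
grasp_force: 59.5
[ 31.3791  16.9385 101.7973   0.088   61.2705  -8.8956] [-0.2301  0.2117 -0.5777]
[ 0.001 -0.013 -0.061 -0.058 -0.029  3.22 ]
top [(array([152.2, 223.3,  11.1,   8.6]), 0.57)] tray [array([175. , 232.2,  38. ,  41.5])] tcp px [149.381  226.0803 145.5603 225.1266 151.7308 226.6669]
205 5555555555577776554000000000000010000000100000000000100000000000000000
206 5555556677667654442000000000000000000000000001000000000000000000000000
207 5667766776555422320000000000000000000000000100000000000000000000000000
208 6677655643223200000000000000100000000000000000000000000000000000000000
209 5554322320000000000000000000000010000000000000000000000001110000000000
210 2232000000000000000000000000000000000000000100000000000000110000000000
211 0000000000000001000000000000010000000000000000000000000000000000000000
212 0000000000000000000000000000000000000000000000000000010001010000000000
213 000000000000000000000000000000111222344568778886100000000100001000000
[... 3104 characters left out ...]
00000000000000000000000001000100000010000000000
256 8886555555555553000000000000000000000000000000010000000000100000000000
257 8888555555555554100000100000000100100010100100000000000110100000001000
258 8888755555555554100000000000000010000000000000001011010001100110010000
259 8888865555555555300000000000000000000000000000110010000000100010000000
260 7888886555555555410000000000000000010000000000100000000000000000000000
261 6888887555555555520000000000000000000000000000000000001000001000000000
scene [(array([124.4, 128.9,  24.5,  27.1]), 0.92), (array([260.2, 214.7,  77. ,  70.8]), 0.44)] tray [array([141.8, 196.8,  77.1,  58.2])] tcp px [123.321  129.0771 119.2194 116.2351 125.8514 136.9997]
```

```bash
cat > cz.py <<'E'
from cell import arm
import sys, numpy as np
o=arm.get_obs(); print("t %.2f"%o["time"],np.round(o["tool_pos"],4),np.round(o["tcp_rot"],2),np.round(o["wrist_force"],2),"w %.4f"%o["grip_width"])
sys.exit(int(o["wrist_force"][2]>float(sys.argv[1])))
E
python3 -m handwheel '[[0,0,-0.06,-0.06,-0.03,1,-1],[0,0,-0.06,-0.06,-0.03,2.2,-1],[0,0,-0.06,-0.06,-0.03,3.4,-1],[0,0,-0.06,-0.06,-0.03,4.1,-1],[0,0,-0.06,-0.06,-0.03,4.2,-1],[0,0,-0.06,-0.06,-0.03,4.2,-1]]' >/dev/null; python3 cz.py 1.5 &&
python3 -m handwheel '[[0,0,0,0,0,0.08,-1],[0,0,0,0,0,0.15,-1],[0,0,0,0,0,0.15,-1]]' >/dev/null; python3 cz.py 1.5 &&
python3 -m handwheel '[[0,0,0,0,0,0.08,-1],[0,0,0,0,0,0.15,-1]]' >/dev/null; python3 cz.py 1.5 &&
python3 -m handwheel '[[0,0,0,0,0,0.04,-1],[0,0,0,0,0,0.07,-1]]' >/dev/null; python3 cz.py 1.5 &&
python3 -m handwheel '[[0,0,0,0,0,0.04,-1],[0,0,0,0,0,0.07,-1]]' >/dev/null; python3 cz.py 1.5 &&
python3 -m handwheel '[[0,0,0,0,0,0.04,-1],[0,0,0,0,0,0.07,-1]]' >/dev/null; python3 cz.py 1.5
```

```text
t 27.82 [0.4668 0.2933 0.0622] [ 1.7991e+02 -5.0000e-02  1.3034e+02] [-0.02  0.14 -0.52] w 0.0207
t 28.20 [0.4662 0.2936 0.0558] [ 1.7993e+02 -5.0000e-02  1.3039e+02] [ 0.08  0.54 -0.05] w 0.0206
t 28.45 [0.4661 0.2935 0.0494] [ 1.7996e+02 -6.0000e-02  1.3039e+02] [-0.17 -0.02  0.18] w 0.0204
t 28.70 [0.4661 0.2934 0.0465] [ 1.7997e+02 -6.0000e-02  1.3038e+02] [ 0.3   0.5  -0.55] w 0.0209
t 28.95 [0.4661 0.2935 0.0438] [ 1.7996e+02 -6.0000e-02  1.3038e+02] [-0.02 -0.32 -1.49] w 0.0208
t 29.20 [0.4661 0.2934 0.041 ] [ 1.7996e+02 -6.0000e-02  1.3039e+02] [ 0.55 -0.53 -0.06] w 0.0209
```

```bash
python3 -m handwheel '[[0,0,0,0,0,0.03,-1],[0,0,0,0,0,0.05,-1]]' >/dev/null; python3 cz.py 1.6 &&
python3 -m handwheel '[[0,0,0,0,0,0.03,-1],[0,0,0,0,0,0.05,-1]]' >/dev/null; python3 cz.py 1.6 &&
python3 -m handwheel '[[0,0,0,0,0,0.03,-1],[0,0,0,0,0,0.05,-1]]' >/dev/null; python3 cz.py 1.6 &&
python3 -m handwheel '[[0,0,0,0,0,0.03,-1],[0,0,0,0,0,0.05,-1]]' >/dev/null; python3 cz.py 1.6 &&
python3 -m handwheel '[[0,0,0,0,0,0.03,-1],[0,0,0,0,0,0.05,-1]]' >/dev/null; python3 cz.py 1.6 &&
python3 -m handwheel '[[0,0,0,0,0,0.03,-1],[0,0,0,0,0,0.05,-1]]' >/dev/null; python3 cz.py 1.6
```

```text
t 29.45 [0.4661 0.2935 0.039 ] [ 1.7996e+02 -6.0000e-02  1.3039e+02] [ 1.03 -0.23 -0.53] w 0.0206
t 29.70 [0.4661 0.2935 0.037 ] [ 1.7996e+02 -6.0000e-02  1.3039e+02] [ 1.39 -1.3  -0.67] w 0.0209
t 29.95 [0.4661 0.2935 0.035 ] [ 1.7996e+02 -6.0000e-02  1.3039e+02] [-0.02 -0.17  0.26] w 0.0206
t 30.20 [0.4661 0.2935 0.033 ] [ 1.7996e+02 -6.0000e-02  1.3039e+02] [ 0.24  0.1  -1.45] w 0.0205
t 30.45 [0.4661 0.2935 0.031 ] [ 1.7996e+02 -6.0000e-02  1.3039e+02] [-0.05  0.12 -0.31] w 0.0205
t 30.70 [0.4661 0.2935 0.0291] [ 1.7996e+02 -7.0000e-02  1.3038e+02] [-1.1   0.06  7.42] w 0.0205
```

```bash
python3 -m handwheel '[[0,0,0,0,0,-0.01,-0.5],[0,0,0,0,0,-0.01,-0.45],[0,0,0,0,0,-0.01,-0.4],[0,0,0,0,0,-0.01,-0.2],[0,0,0,0,0,-0.01,0.2],[0,0,0,0,0,-0.01,0.2]]' >/dev/null; python3 cz.py 9
python3 -m handwheel '[[0,0,0,0,0,-0.3,0.2],[0,0,0,0,0,-1,0.2],[0,0,0,0,0,-2,0.2],[0,0,0,0,0,-3.2,0.2],[0,0,0,0,-4.0,-4.4,0.2],[0,0,0,0,-5.4,-4.6,0.2],[0,0,0,0,-6,-4.6,0.2],[0,0,0,0,-6,-4.6,0.2]]' >/dev/null; python3 cz.py 9
python3 - <<'E'
from cell import eyes,look_for,masks_of
from h import *
f=load()
for m in("top","scene"):
    p=eyes.get_image(m); c=[.466,.2935,.005]; b=R.from_euler('z',40,degrees=True)
    X=np.array([b.apply([x,y,z])+c for x in(-.011,.011) for y in(-.022,.022) for z in(0,.064)])
    q=proj(p,X); lo,hi=q.min(0),q.max(0)
    print(m,"expect",np.r_[(lo+hi)/2,hi-lo],[(np.round(x["extent"],1),round(x["p"],2)) for x in look_for("cassette",p)])
    for l in("vial","weight","marker"): print(l,[np.round(x["extent"],1) for x in look_for(l,p)][:1])
    if m=="scene":
        g=p["color"].mean(2)
        for r in range(160,225): print(r,''.join("%d"%min(9,v//28) for v in g[r,105:185]))
E
```

```text
t 31.45 [0.4661 0.2935 0.0295] [ 1.7996e+02 -6.0000e-02  1.3039e+02] [-0.09 -0.23  0.43] w 0.0511
t 32.45 [0.2817 0.1366 0.2141] [ 1.7991e+02 -4.0000e-02  1.3041e+02] [-0.56 -0.82  0.19] w 0.0514
top expect [166.9818 229.6547  19.7919  15.379 ] [(array([169.7, 231.4,  44.3,  40.1]), 0.68), (array([166.7, 228.7,  17.5,  13.4]), 0.55), (array([339. , 175.8,  19. ,  19.4]), 0.33)]
vial []
weight [array([225.9, 138.6,  15.6,  20.1])]
marker []
scene expect [142.3757 185.1346  22.8315  23.8478] [(array([144.5, 185.5,  20.6,  22.8]), 0.6)]
vial [array([176.2, 235.1,  11.8,  16.2])]
weight []
marker [array([216.7, 269.1,  47.4,  23.4])]
160 11111111111111111114555555555555555567777665555556777765555554111111111111111110
161 11111111111111111111114555555555555555666677655567777665555541111111111111111110
162 11111111111111111111111114555555555555555566777667777655555541111111111111111110
163 11111111111111111111111111114555555555555555556777777655555411111111111111111100
164 11111111111111111111111111111114555555555555555566666555554111111111111111111100
165 111111111111111111111111111111111
[... 4362 characters left out ...]
11111111111111111111
217 11111112455421111111111111111113665545677766668866666521111111111111111111111111
218 11111111455421111111111111111111245555456777777666665211111111111111111111111111
219 11111111245532111111111111111111112455554567886666653111111111111111111111111111
220 11111111145542111111111111111111111123455545766666531111111111111111111111111111
221 11111111134553111111111111111111111111245555556665311111111111111111111111111111
222 11111111114553111111111111111111111111113455566664111111111111111111111111111111
223 21111111113453111111111111111111111111111135666641111111111111111111121111111111
224 11111111113453111111111111111111111111111112356521111111111110001111677764111111
```

Both views show the cassette upright inside the tray, matching the expected outline, and the gripper is clear.

```bash
python3 -c "
from cell import arm
print(arm.close_job())"
```

```text
the job is handed in; nothing more can be done
None
```

I pressed the ejector to its end stop (at most 18.5 N) and it sprang back; the cassette came out and now stands upright in the tray, and I handed the job in at about 32.5 s, having confirmed only the vial and marker of the other things as unmoved.

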